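Hitch the pull-test drawbar to the slip sled

ROBOT

A 6-joint arm with a two-finger parallel gripper is mounted at the origin on the work surface. World frame = base frame: x ahead of the robot, y to its left, z up, the work surface at z = 0. Lengths are in m, angles in rad, forces in N, time in s.
With the tool pointing down it reaches from about 0.325 to 0.775 m from the base axis. Payload 5.5 kg.
Tool frame: the origin (TCP) lies midway between the tips of the shut fingers; the grasp point (between the pads) lies 19 mm behind it; z points along the fingers, y is the direction in which the jaws open and shut (so a half turn about z gives the same grasp; the last joint's range is limited). The gripper opens to 85 mm and grips with 20 to 120 N. Pads are 22 mm wide; open, the fingers measure 114 mm over their backs; the gripper's body (76 mm by 85 mm) begins 54 mm behind the grasp point. The pads swing forward as they close: fully open they stand 13 mm farther back than shut.
Start: joints at [1.162, 0.091, 1.231, -0, 1.82, -0.057], TCP at [0.207, 0.563, 0.231] pointing down, gripper open.
Joint ranges: [-2.87, 2.87], [-0.86, 2.18], [0.17, 2.46], [-1.51, 4.65], [0.06, 2.69], [-2.65, 2.65]. Speed limits (rad/s): [2.57, 2.57, 3.01, 3.14, 3.14, 3.14].

INTERFACE

Orientations are given as a unit quaternion [x, y, z, w].
In Python, from plant import env, imaging, ticket gives the robot as it stands.
- The arm moves only by the shell command python3 -m jog 'ROWS' [FORCE]. ROWS is JSON, a list that holds one entry, the list of rows, each a list of 7 numbers: the shift along the tool's x, y, z in mm, then the turn, a rotation vector about the tool's x, y, z in rad, then the gripper command: -1 is fully open, 1 is shut, values between are in proportion. A call has exactly 10 rows; each row shifts and turns the commanded pose from where the row before left it, along the tool's axes as they then stand; what a row does not reach is not made up. A row lasts 1/12 s, in which the tool goes at most 41.7 mm and 7.16 degrees, less where a joint would pass 70% of its speed; a pose out of reach is approached as far as the arm can. A call is refused whole if a number of a shift passes 41.7 or a number of a turn 0.125, either way. A call with a gripper value outside its range is refused whole. The fingers move at their own pace and stop on an object; FORCE is the grip in N (left out, the last holds). Time passes only in rows, so rows that do not move let the fingers close, or fill a call up. It gives the time, the measured TCP pose, the force and the opening at its end, in the units of the state.
- env.state(): the state, without advancing time (a new reading comes with each control period).
- imaging.capture(name): name is "scene" or "top" or "wrist"; returns (picture, depth): 420x560x3 uint8, red, green, blue; 420x560 float32, m along the optical axis (not along the pixel's ray), 0 where there is no reading.
- imaging.camera_model(name): a dict with "vfov" (degrees; the focal length in pixels is half the picture's height over the tangent of half this angle, whatever the lens; pixels are square), "cx", "cy" (the principal point, pixels), "world_from_camera" (4x4, takes a point from camera to world coordinates); the wrist camera has in their place "tool_from_camera" (4x4, takes a point from camera to tool coordinates, whose origin is the TCP and whose axes are the flange's). Camera axes: x right, y up, looking along -z (the intrinsics and any distortion apply to the point x, -y, -z); pixel columns grow to the right and rows downward; lengths in m; the calibration is good to about 2 mm. A picture is of the moment at which its call begins: read the wrist's pose just before it. camera_model takes no time and is no camera call.
- ticket.job_done(): hands the job in, once; it reports no verdict.
The state is a dict: "time_s": time; "joint_positions": joint angles; "qvel": joint speeds; "effort": joint torques, N m; "ee_pos": TCP position; "eef_rot": TCP orientation; "force": force on the tool from outside, world axes, zero at the start; "wrist_torque": the same for the moment, N m; "opening": finger opening in m.
Only numpy, scipy, OpenCV 4.12 (cv2) and the standard library are available. Lean on these libraries where they do the work, as an engineer would, in place of code of your own. Each camera call takes 0.05 s, during which the arm holds its last target. There are 200 camera calls.

TASK

Get the slip tester ready for a pull: nudge the sled sideways on its tile until its ball is in line with the drawbar, slide the carriage along its rails until the socket is over the ball, and lower the raised drawbar until the socket sits fully home on the ball and bed it in with a steady push of about 20 N on top of the cup for a second; only then press the latch lever all the way down. Go gently (the ball stands on a load cell that must never feel more than 40 N from the drawbar), keep the sled standing on the tile, leave the flask, beaker, brass weight and wrench where they are, and let go of everything at the end.

Things in the scene. Friction and masses are not known exactly. Their poses are not given: they have to be found in the camera images.
- rig: Fixed bed of the slip tester, grey, 575 mm long. Origin on the table top under the bed, on the drawbar's line. Its y axis is that line: it points from the carriage (rear) towards the sled; x is across, z up. The bed is 15 mm thick, 240 mm wide under the tile (y -10 to 260 mm) and 130 mm wide under the rails (y -335 to -10 mm). On it a fixed floor tile, 200 x 240 mm, top 25 mm above the table, centred at y = 125 mm. The drawbar always stays on the line x = 0.
- carriage (a joint): Travel in m of the aluminium carriage along its two rails, 0 to 0.23, growing towards the sled. Block 90 x 90 x 45 mm, its underside 35 mm and its top 80 mm above the table; it moves with some 4 N of friction and stays where left. It can be pushed at its rear face, or held by the upright black grip post on top (20 mm diameter, 50 mm tall, axis 23 mm ahead of the rear face).
- carriage_back (a point): Middle of the carriage's rear face (the face away from the sled), 57.5 mm above the table; axes as rig.
- drawbar: Steel drawbar of two flat cheeks (26 mm wide overall, 16 mm high) hinged on the carriage; at its free end the round socket cup hangs mouth down. Origin on the hinge pin, 111 mm above the table; y runs along the bar to the socket, z is up when the bar is level. It starts raised by 0.24 to 0.34 rad, stays at whatever angle it is left by hinge friction, and needs 3 to 8 N downward on the cup to lower; it is level when the socket is home.
- socket (a point): Centre of the socket's seat, 180 mm from the hinge along the bar and 22 mm below the hinge line; it coincides with ball when the socket is home. Cup: outer diameter 54 mm, bore 43 mm, its rim 2 mm below this point, its flat roof inside 20 mm above. Off by up to about 8 mm, the round ball guides itself into the cup as it is pressed down: carriage and sled give way. Axes as drawbar.
- socket_top (a point): Middle of the cup's flat round top (54 mm diameter), 30 mm above socket: the place to press the drawbar down. The ball feels a few N less than the push, which hinge friction takes. Once home it is stiff, some 10 to 30 N per mm, so the push there is set by force, not by height. Axes as drawbar.
- latch (a joint): Latch lever angle in rad: 0 to 0.12 at the start (open, lever standing up and back at about 40 degrees to the bar), 0.7 fully down (flat along the bar). Turning it down swings a hook from behind the cup under the ball; with the socket not home the hook strikes the ball and the lever stops short. It needs about 6 N at its tip and stays where left. Its pivot is on the bar 33 mm behind the cup's axis and 36 mm above socket.
- lever_tip (a point): Top face of the latch lever, 8 mm from its free end, in its middle; 66 mm from the lever's pivot, on the carriage side of the cup. The lever plate is 26 mm wide, 74 mm long, 5 mm thick. Press here straight down: with the lever down this point is about 128 mm above the table (39 mm above the ball's centre) and 99 mm behind the cup's axis.
- sled: Loose test sled of bare steel, about 0.9 kg: block 100 x 100 mm, its top 34 mm above the tile, on a rubber foot 6 mm thick, with an upright stud 16 mm thick carrying the ball. Origin at the middle of its underside, z up. Starts up to 35 mm to either side of the drawbar's line, turned up to 0.2 rad.
- ball (a point): Centre of the sled's ball, 40 mm diameter, 64 mm above the sled's underside, 89 mm above the table.
- flask: Glass conical flask, 82 mm wide, 120 mm tall, beyond the rails; leave alone. Origin at the middle of its underside.
- beaker: Glass beaker, 68 mm wide, 90 mm tall, on the near side of the rails; leave alone. Origin at the middle of its underside.
- weight: Brass cylinder weight, 56 mm diameter, 50 mm tall, beyond the rails; leave alone. Origin at the middle of its underside.
- wrench: Wrench lying on the table beyond the tester; leave alone. Origin at the middle of its underside.
There are look-alikes about, which are no part of the job. What is shaped like the sled but purple or red is not meant.

How it is judged:
On the way, in this order (a step that is already met when the one before it is completed fails the run):
1. the socket is fully home on the ball, bedded in with more than 12 N, while the latch lever is still up (distance between socket and ball below 0.0035 m and value of joint latch below 0.3 rad and contact force between drawbar and sled above 12 N), for 0.3 s.
2. the latch lever is pressed all the way down with the socket home (distance between socket and ball below 0.0035 m and value of joint latch above 0.62 rad), for 0.2 s.
At the end, for the whole second after the job is handed in: The socket's centre is within 3.5 mm of the ball's centre, the latch lever is at 0.62 rad or more of its 0.7, and the sled stands level (within 0.06 rad) and at rest on the tile, its ball 85 to 93 mm above the table (all of step 2 and angle between sled's own z axis and vertical below 0.06 rad and z of ball in the frame of rig between 0.085 and 0.093 m and linear speed of sled below 0.02 m/s); the robot touches nothing.
It fails at once if the drawbar bears on the sled with more than 40 N (contact force between drawbar and sled above 40 N).
It fails at once if the sled is lifted or tipped off its tile (z of ball in the frame of rig above 0.105 m or z of ball in the frame of rig below 0.075 m or angle between sled's own z axis and vertical above 0.3 rad).
It fails at once if the flask, beaker, weight or wrench is moved by more than 30 mm (distance of any of flask, beaker, weight, wrench from where it was at the start of the episode above 0.03 m).
It also fails if it takes over 72 s, if anything falls off the work surface, if the arm or the gripper's body presses on something with over 40 N, if the wrist force passes 120 N, or if a joint passes its speed limit or range.

## Working session

There is one attempt and no reset: what is moved stays moved. The work goes in short steps, Python scripts to look and compute and a shell command to move; the robot and the scene stay as the last step left them, time stands still between calls to the robot, and variables do not carry over. Pictures are saved under pics/ and viewed, about 8 in all and at most 12, crops included, and the job is handed in when it is done.

```bash
ls; mkdir -p pics
cat > h.py <<'E'
import numpy as np, cv2
from plant import env, imaging
from scipy.spatial.transform import Rotation as R
def cap(name):
    s=env.state(); m=imaging.camera_model(name); p,d=imaging.capture(name)
    if 'world_from_camera' in m: T=np.array(m['world_from_camera'])
    else:
        W=np.eye(4); W[:3,:3]=R.from_quat(s['eef_rot']).as_matrix(); W[:3,3]=s['ee_pos']
        T=W@np.array(m['tool_from_camera'])
    f=p.shape[0]/2/np.tan(np.radians(m['vfov'])/2)
    v,u=np.mgrid[:p.shape[0],:p.shape[1]]
    P=np.stack([(u-m['cx'])/f*d,-(v-m['cy'])/f*d,-d],-1)@T[:3,:3].T+T[:3,3]
    P[d==0]=np.nan
    return p,d,P,m
def save(n,p): cv2.imwrite('pics/'+n,p[...,::-1])
E
python3 - <<'E'
from h import *
for n in('scene','top'):
    p,d,P,m=cap(n); save(n+'0.png',p); np.savez(f'{n}0.npz',p=p,P=P)
    print(n,{k:(np.round(v,3).tolist() if not isinstance(v,str) else v) for k,v in m.items()})
print(env.state())
E
```

```text
pics
scene {'vfov': 50.3, 'cx': 285.044, 'cy': 208.465, 'world_from_camera': [[-0.229, -0.829, 0.511, 1.008], [0.973, -0.2, 0.112, 0.137], [0.009, 0.523, 0.852, 0.925], [0.0, 0.0, 0.0, 1.0]]}
top {'vfov': 50.901, 'cx': 278.955, 'cy': 207.565, 'world_from_camera': [[0.006, 0.997, -0.08, 0.417], [-1.0, 0.006, 0.009, 0.047], [0.009, 0.08, 0.997, 1.028], [0.0, 0.0, 0.0, 1.0]]}
{'time_s': 0.1, 'joint_positions': array([ 1.16232238e+00,  9.18353230e-02,  1.23179023e+00, -2.12469685e-05,
        1.81979220e+00, -5.67044048e-02]), 'qvel': array([-0.00046476,  0.00165466, -0.00236461,  0.00035762, -0.00076737,
       -0.0003988 ]), 'effort': array([ 1.70367715e-03, -4.60216033e+01, -4.19219005e+01, -2.02127726e-04,
        1.06320827e-02, -4.00323802e-05]), 'ee_pos': array([0.20664547, 0.56302139, 0.23021897]), 'eef_rot': array([ 1.74981823e-01,  9.84571241e-01, -8.90350677e-04, -2.00319619e-04]), 'force': array([ 0.08566984, -0.55535892,  0.55419652]), 'wrist_torque': array([-0.05810006, -0.00191498,  0.02750076]), 'opening': 0.08570506408897294}
```

View pics/scene0.png

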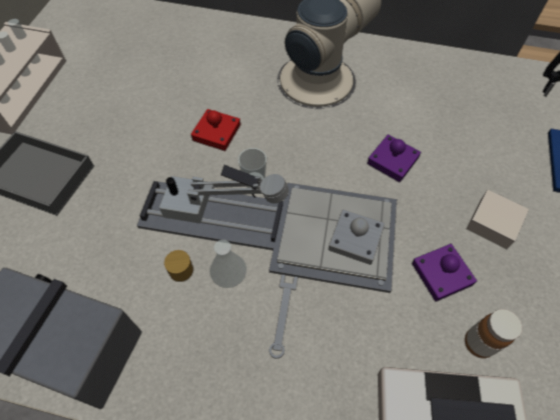

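View pics/top0.png

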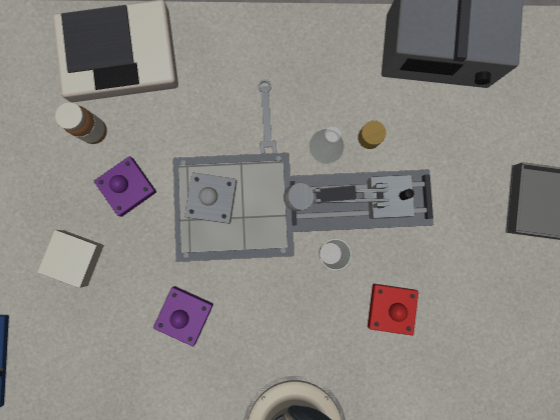

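The scene shows the bare-steel grey sled on the tile (top picture about 210,196; ball 208,196). The cup is at 300,196, the lever at 340,193, and the carriage and post at 395–406,196. Candidates for the sled:
- grey (210,196): fits the description, so this is my choice
- purple (125,186): ruled out by colour
- purple (183,316): ruled out by colour
- red (394,310): ruled out by colour

```bash
cat > meas.py <<'E'
from h import *
from scipy.optimize import least_squares
def sphere(Q,r=.02):
    f=lambda c:np.linalg.norm(Q-c,axis=1)-r
    s=least_squares(f,Q.mean(0)-[0,0,.012],loss='soft_l1',f_scale=.001); return s.x,np.std(s.fun)
def rect(M,P,z):
    pts=P[M][:,:2]; return cv2.minAreaRect((pts*1000).astype(np.float32))
def region(P,u0,u1,v0,v1,z0,z1):
    M=np.zeros(P.shape[:2],bool); M[v0:v1,u0:u1]=1
    return M&(P[...,2]>z0)&(P[...,2]<z1)
E
python3 - <<'E'
from meas import *
D=np.load('top0.npz'); p,P=D['p'],D['P']
print('table z',np.nanmedian(P[300:340,240:290,2]))
for n,a in dict(bedtile=(165,300,145,270,.008,.03),tile=(165,300,145,270,.021,.03),bedrail=(285,440,165,235,.009,.02),sledtop=(180,245,165,230,.053,.065),carr=(365,425,165,225,.074,.085),cup=(275,322,175,215,.12,.22)).items():
    M=region(P,*a); r=rect(M,P,0); print(n,M.sum(),np.round(r[0],1),np.round(r[1],1),round(r[2],2),'med',np.round(np.median(P[M],0)*1000,1))
M=region(P,190,225,180,215,.078,.2); print('ball',M.sum(),sphere(P[M]),P[M][:,2].max())
M=region(P,395,418,180,210,.1,.15); print('post',M.sum(),np.median(P[M],0),P[M][:,2].max())
for u in range(290,400,5): print(u,[np.round(P[v,u]*1000).tolist() for v in (194,)],end=' ')
big=cv2.resize(np.hstack([p[160:235,175:440]]),None,fx=3,fy=3,interpolation=cv2.INTER_CUBIC); save('crop0.png',big)
E
```

```text
table z 3.0243485443670615e-05
bedtile 10051 [511.5 135.6] [260.6 292.9] 3.1 med [482.2 122.   24.2]
tile 6983 [499.6 131.1] [219.4 273.3] 4.59 med [483.9 119.4  25.3]
bedrail 3837 [ 527.2 -142.3] [161.  339.2] 3.56 med [ 496.8 -116.6   14.9]
sledtop 1763 [516.2 191.9] [100.1 100.2] 82.27 med [514.  187.8  59.2]
carr 1279 [ 519.6 -204.8] [90.2 90.5] 3.09 med [ 515.  -209.4   79.9]
cup 791 [507.9  -5.3] [52.4 74.6] 2.89 med [507.5  -0.9 173.7]
ball 271 (array([0.51633779, 0.1920497 , 0.08908757]), np.float64(0.0011729958606205304)) 0.11229416381628565
post 107 [ 0.5197881  -0.22367855  0.12816666] 0.13257589495848277
290 [[511.0, 19.0, 181.0]] 295 [[511.0, 9.0, 176.0]] 300 [[512.0, -1.0, 172.0]] 305 [[512.0, -11.0, 171.0]] 310 [[513.0, -21.0, 167.0]] 315 [[529.0, -44.0, 18.0]] 320 [[512.0, -40.0, 175.0]] 325 [[512.0, -49.0, 180.0]] 330 [[511.0, -58.0, 182.0]] 335 [[511.0, -68.0, 186.0]] 340 [[511.0, -77.0, 190.0]] 345 [[510.0, -86.0, 193.0]] 350 [[510.0, -95.0, 195.0]] 355 [[510.0, -104.0, 198.0]] 360 [[530.0, -149.0, 16.0]] 365 [[518.0, -137.0, 127.0]] 370 [[518.0, -148.0, 124.0]] 375 [[523.0, -169.0, 79.0]] 380 [[519.0, -171.0, 116.0]] 385 [[523.0, -190.0, 81.0]] 390 [[524.0, -201.0, 80.0]] 395 [[524.0, -212.0, 79.0]]
```

View pics/crop0.png

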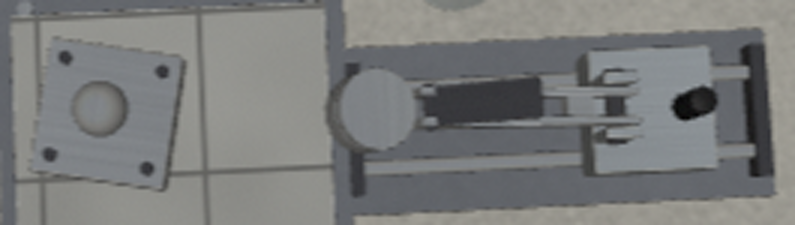

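The crop shows the grey sled with its ball at crop (100,108), plus the cup, lever and carriage. Ball centre is z 89.1 mm (expected 89), the sled top is 100×100 and the carriage top is 90×90 at z 79.9. The line runs through (519.6, −204.8) at 3.09°, so x is about 498 mm at the ball's y. The sled needs about 18 mm towards the robot, so I'll push its far face with the fingers half open.

```bash
python3 -m jog '[[[0,0,0,0,0,-0.1015,0],[0,0,0,0,0,-0.1015,0],[0,0,0,0,0,-0.1015,0],[0,0,0,0,0,-0.1015,0],[-25,-27.5,0,0,0,0,0],[-25,-27.5,0,0,0,0,0],[-25,-27.5,0,0,0,0,0],[-25,-27.5,0,0,0,0,0],[-25,-27.5,0,0,0,0,0],[-25,-27.5,0,0,0,0,0]]]' 30; python3 -m jog '[[[-25,-27.5,0,0,0,0,0],[-25,-27.5,0,0,0,0,0],[-25,-27.5,5,0,0,0,0],[-25,-27.5,5,0,0,0,0],[-25,-27.5,10,0,0,0,0],[-25,-27.5,10,0,0,0,0],[-25,-27.5,10,0,0,0,0],[-3,0,10,0,0,0,0],[0,0,0,0,0,0,0],[0,0,0,0,0,0,0]]]'
```

```text
time_s: 0.93
ee_pos: [0.3663, 0.4052, 0.2308]
eef_rot: [-0.027, 1.0, -0.0, -0.0]
force: [0.4, -0.5, -0.7]
opening: 0.0429
time_s: 1.77
ee_pos: [0.553, 0.2241, 0.18]
eef_rot: [-0.027, 1.0, -0.0, -0.001]
force: [-0.2, 0.6, -0.3]
opening: 0.0429
```

```bash
python3 -m jog '[[[-25,-15,0,0,0,0,0],[-22,-14,0,0,0,0,0],[0,0,25,0,0,0,0],[0,0,25,0,0,0,0],[0,0,25,0,0,0,0],[0,0,25,0,0,0,0],[0,0,22,0,0,0,0],[0,0,20,0,0,0,0],[0,0,0,0,0,0,0],[0,0,0,0,0,0,0]]]'; python3 -m jog '[[[4,0,0,0,0,0,0],[4,0,0,0,0,0,0],[4,0,0,0,0,0,0],[4,0,0,0,0,0,0],[4,0,0,0,0,0,0],[3,0,0,0,0,0,0],[2,0,0,0,0,0,0],[0,0,0,0,0,0,0],[0,0,0,0,0,0,0],[0,0,0,0,0,0,0]]]'
```

```text
time_s: 2.6
ee_pos: [0.6009, 0.1989, 0.0392]
eef_rot: [-0.028, 1.0, -0.0, -0.001]
force: [-0.3, -0.4, 0.2]
opening: 0.0427
time_s: 3.43
ee_pos: [0.5776, 0.1962, 0.0397]
eef_rot: [-0.027, 1.0, -0.0, 0.001]
force: [3.9, 1.0, 1.5]
opening: 0.043
```

Contact is starting. I'll continue in small steps.

```bash
python3 -m jog '[[[2.5,0,0,0,0,0,0],[2.5,0,0,0,0,0,0],[2.5,0,0,0,0,0,0],[2.5,0,0,0,0,0,0],[2,0,0,0,0,0,0],[1,0,0,0,0,0,0],[0,0,0,0,0,0,0],[0,0,0,0,0,0,0],[0,0,0,0,0,0,0],[0,0,0,0,0,0,0]]]'
cat > look.py <<'E'
from meas import *
import sys
p,d,P,m=cap('top'); save(sys.argv[1],cv2.resize(p[130:280,160:450],None,fx=2.7,fy=2.7))
np.savez('last.npz',p=p,P=P)
C0=np.array([.5196,-.2048]); th=np.radians(3.09); ey=np.array([-np.sin(th),np.cos(th)]); ex=np.array([np.cos(th),np.sin(th)])
rg=lambda q:np.round([(np.asarray(q)[:2]-C0)@ex*1000,(np.asarray(q)[:2]-C0)@ey*1000],1)
M=region(P,185,240,180,225,.084,.112)&(np.ptp(p.astype(int),axis=2)<40)
if M.sum()>30:
    c,s=sphere(P[M]); print('ball',M.sum(),c,s,'rig(x,y from carriage0)',rg(c))
for n,a in dict(sledtop=(175,245,165,240,.055,.063),carr=(300,425,165,225,.077,.083)).items():
    M=region(P,*a)
    if M.sum()>50: r=rect(M,P,0); print(n,M.sum(),np.round(r[0],1),np.round(r[1],1),round(r[2],2),rg(np.array(r[0])/1000))
E
python3 look.py t1.png
```

```text
time_s: 4.27
ee_pos: [0.5647, 0.1957, 0.0396]
eef_rot: [-0.027, 1.0, 0.0, 0.001]
force: [4.2, 1.9, 2.6]
opening: 0.0427
ball 272 [0.50278646 0.1858774  0.08911054] 0.0011812331367584052 rig(x,y from carriage0) [  4.3 391. ]
sledtop 1049 [502.6 185.7] [ 99.7 100. ] 88.4 [  4.1 390.9]
carr 1166 [ 519.4 -205. ] [89.7 90.1] 3.22 [-0.2 -0.2]
```

View pics/t1.png

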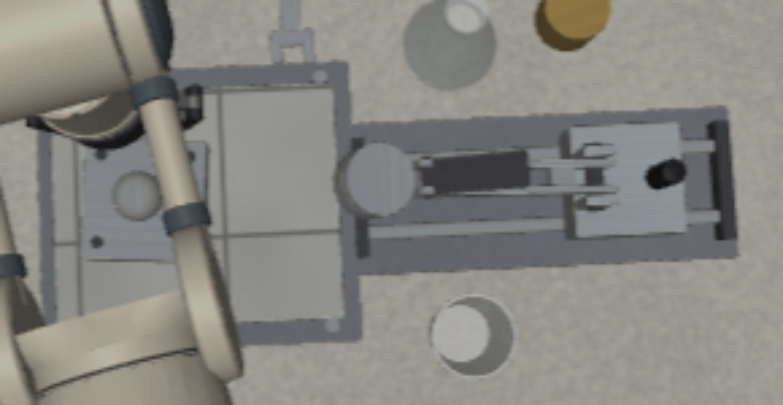

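The picture shows the fingers against the sled's far face, the sled now nearly square and the rest undisturbed. The ball is about 4.5 mm off the line, so I'll push on.

```bash
python3 -m jog '[[[1.5,0,0,0,0,0,0],[1.5,0,0,0,0,0,0],[1,0,0,0,0,0,0],[1,0,0,0,0,0,0],[0,0,0,0,0,0,0],[0,0,0,0,0,0,0],[0,0,0,0,0,0,0],[0,0,0,0,0,0,0],[0,0,0,0,0,0,0],[0,0,0,0,0,0,0]]]'; python3 look.py t2.png
```

```text
time_s: 5.15
ee_pos: [0.5595, 0.1954, 0.0395]
eef_rot: [-0.027, 1.0, 0.0, 0.0]
force: [4.6, 2.2, 3.4]
opening: 0.0426
ball 265 [0.49878835 0.18371668 0.08887229] 0.0037896398326381087 rig(x,y from carriage0) [2.000e-01 3.891e+02]
sledtop 1000 [499.1 183.3] [97.4 99.6] 1.04 [  0.4 388.6]
carr 1141 [ 519.4 -205. ] [89.8 89.6] 2.69 [-0.3 -0.2]
```

```bash
python3 -m jog '[[[-8,0,0,0,0,0,0],[0,0,-20,0,0,0,-1],[0,0,-25,0,0,0.12,-1],[0,0,-25,0,0,0.12,-1],[0,0,-25,0,0,0.12,-1],[0,0,-25,0,0,0.12,-1],[0,0,-25,0,0,0.12,-1],[0,0,-25,0,0,0.12,-1],[0,0,-25,0,0,0.12,-1],[0,0,-25,0,0,0.12,-1]]]'; python3 -m jog '[[[0,0,0,0,0,0.122,-1],[0,0,0,0,0,0.122,-1],[0,0,0,0,0,0.122,-1],[0,0,0,0,0,0.122,-1],[0,0,0,0,0,0.122,-1],[-38,-6.2,0,0,0,0,-1],[-38,-6.2,0,0,0,0,-1],[-38,-6.2,0,0,0,0,-1],[-38,-6.2,0,0,0,0,-1],[-38,-6.2,0,0,0,0,-1]]]';  python3 - <<'E'
from meas import *
D=np.load('top0.npz'); p,P=D['p'],D['P']
M=region(P,280,316,180,212,.155,.19)
Q=P[M]; 
for _ in range(4):
    c=Q.mean(0); n=np.linalg.svd(Q-c)[2][2]; Q=Q[abs((Q-c)@n)<.0025]
n*=np.sign(n[2]); print('n',n,'tilt',np.arctan2(-n[1],n[2]),len(Q),np.median(Q,0))
print('circle',cv2.minEnclosingCircle((Q[:,:2]*1000).astype(np.float32)),cv2.minAreaRect((Q[:,:2]*1000).astype(np.float32)))
E
python3 look.py t3.png
```

```text
time_s: 6.03
ee_pos: [0.5665, 0.1952, 0.259]
eef_rot: [0.44, 0.898, -0.002, -0.002]
force: [0.4, -0.6, -0.8]
opening: 0.0853
time_s: 6.87
ee_pos: [0.5455, 0.0025, 0.2579]
eef_rot: [0.687, 0.726, -0.002, -0.002]
force: [-0.3, -0.4, -0.7]
opening: 0.0859
n [ 0.00269472 -0.17522564  0.98452461] tilt 0.1761355965362206 240 [ 0.50831734 -0.00692268  0.17222199]
circle ((508.6054992675781, -1.2884140014648438), 27.265840530395508) ((508.1683044433594, -1.1274051666259766), (51.23994064331055, 51.05841827392578), 0.3117588758468628)
ball 279 [0.49885658 0.18379295 0.08890297] 0.0011748873144207972 rig(x,y from carriage0) [2.000e-01 3.891e+02]
sledtop 1703 [499.1 183. ] [99.6 99.3] 1.23 [  0.4 388.4]
carr 1120 [ 519.5 -204.8] [90.1 89.9] 2.89 [-0.1  0. ]
```

View pics/t3.png

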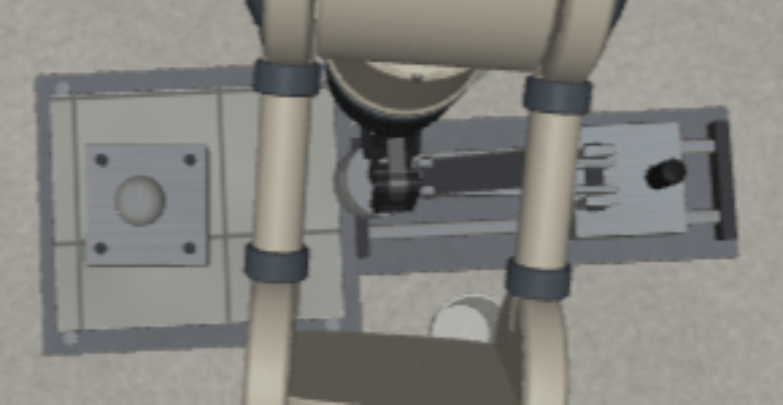

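The picture shows the sled square with its ball on the line, and the arm over the cup. The cup's starting position fits the same line within 0.3 mm. The drawbar is raised about 0.30 rad, so the carriage needs about 174.5 mm of travel. Next I go to the post.

```bash
python3 -m jog '[[[-38,-6.2,0,0,0,0,-1],[-38,-6.2,0,0,0,0,-1],[-38,-6.2,0,0,0,0,-1],[-38,-6.2,0,0,0,0,-1],[-38,-6.2,0,0,0,0,-1],[-37.6,-6.1,0,0,0,0,-1],[0,0,30,0,0,0,-1],[0,0,30,0,0,0,-1],[0,0,0,0,0,0,-1],[0,0,0,0,0,0,-1]]]'
python3 - <<'E'
from h import *
s=env.state(); print(s['ee_pos'],R.from_quat(s['eef_rot']).as_matrix().round(4))
p,d,P,m=cap('wrist'); save('w1.png',p)
M=(P[...,2]>.123)&(P[...,2]<.136)&(p.max(2)<90); print(M.sum(),np.nanmedian(P[M],0))
E
```

```text
time_s: 7.75
ee_pos: [0.5207, -0.2244, 0.1964]
eef_rot: [0.687, 0.726, -0.001, -0.004]
force: [-0.2, 0.8, 0.5]
opening: 0.0851
[ 0.52071501 -0.22438693  0.19639739] [[-0.0547  0.9985 -0.0069]
 [ 0.9985  0.0547  0.0033]
 [ 0.0036 -0.0067 -1.    ]]
892 [ 0.52110252 -0.22582727  0.12943056]
```

View pics/w1.png

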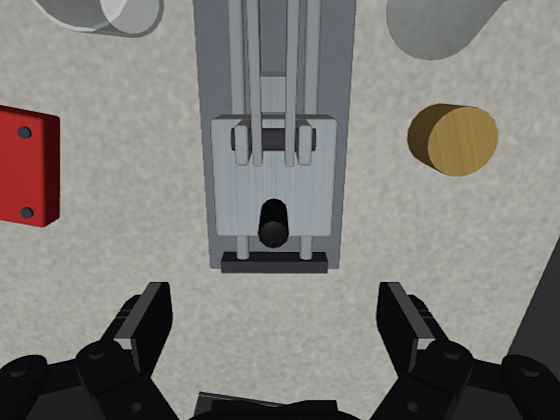

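The post is at pixel (272,235) and its top measures (0.521, −0.226, 0.129). The path down is clear. I'll descend and grip.

```bash
python3 -m jog '[[[-1.4,0.3,25,0,0,0,-1],[0,0,25,0,0,0,-1],[0,0,25,0,0,0,-1],[0,0,28,0,0,0,-1],[0,0,0,0,0,0,-1],[0,0,0,0,0,0,0.3],[0,0,0,0,0,0,1],[0,0,0,0,0,0,1],[0,0,0,0,0,0,1],[0,0,0,0,0,0,1]]]' 40; python3 -m jog '[[[0,0,0,0,0,0,1],[5,0,0,0,0,0,1],[12,0,0,0,0,0,1],[18,0,0,0,0,0,1],[18,0,0,0,0,0,1],[18,0,0,0,0,0,1],[18,0,0,0,0,0,1],[12,0,0,0,0,0,1],[5,0,0,0,0,0,1],[0,0,0,0,0,0,1]]]'
```

```text
time_s: 8.63
ee_pos: [0.523, -0.2267, 0.0983]
eef_rot: [0.687, 0.726, 0.0, 0.001]
force: [-21.9, -1.3, 15.7]
opening: 0.0254
time_s: 9.47
ee_pos: [0.514, -0.1203, 0.0986]
eef_rot: [0.687, 0.726, -0.002, -0.002]
force: [-18.3, 1.8, 12.4]
opening: 0.0191
```

Gripped, and the carriage moved about 106 mm. There is some residual grip strain, so I'll relieve it by shifting the command slightly. I'll also check the travel with the camera.

```bash
python3 -m jog '[[[0,-0.5,-2,0,0,0,1],[0,-0.5,-2,0,0,0,1],[8,0,0,0,0,0,1],[8,0,0,0,0,0,1],[8,0,0,0,0,0,1],[8,0,0,0,0,0,1],[8,0,0,0,0,0,1],[4,0,0,0,0,0,1],[0,0,0,0,0,0,1],[0,0,0,0,0,0,1]]]'; python3 look.py t4.png
```

```text
time_s: 10.3
ee_pos: [0.5114, -0.0763, 0.0987]
eef_rot: [0.687, 0.726, -0.002, -0.002]
force: [-4.8, 0.3, -5.3]
opening: 0.0187
ball 88 [0.49900361 0.18281682 0.09042077] 0.0007906669449298408 rig(x,y from carriage0) [3.000e-01 3.882e+02]
sledtop 1249 [498.7 183.3] [99.8 99.2] 0.79 [  0.  388.6]
carr 261 [510.7 -42.1] [87.6 64.7] 2.99 [-1.000e-01  1.629e+02]
```

```bash
python3 -m jog '[[[5,0,0,0,0,0,1],[6,0,0,0,0,0,1],[6,0,0,0,0,0,1],[4,0,0,0,0,0,1],[3,0,0,0,0,0,1],[0,0,0,0,0,0,1],[0,0,0,0,0,0,1],[0,0,0,0,0,0,1],[0,0,0,0,0,0,0],[0,0,0,0,0,0,-1]]]'; python3 -m jog '[[[0,0,0,0,0,0,-1],[0,0,-30,0,0,0,-1],[0,0,-35,0,0,0,-1],[0,0,-35,0,0,0,-1],[-38,0,-20,0,0,0,-1],[-38,0,-10,0,0,0,-1],[-38,0,0,0,0,0,-1],[0,0,0,0,0,0,-1],[0,0,0,0,0,0,-1],[0,0,0,0,0,0,-1]]]'; python3 look.py t5.png
```

```text
time_s: 11.18
ee_pos: [0.5126, -0.0527, 0.101]
eef_rot: [0.687, 0.726, 0.001, 0.001]
force: [0.8, -0.0, 0.4]
opening: 0.0417
time_s: 12.02
ee_pos: [0.5183, -0.1651, 0.2299]
eef_rot: [0.688, 0.726, 0.0, 0.0]
force: [0.2, -0.6, 0.0]
opening: 0.0851
sledtop 1153 [498.6 183.5] [99.6 99.7] 0.69 [ -0.  388.8]
carr 1100 [510.6 -40. ] [89.8 72.1] 3.19 [-1.000e-01  1.651e+02]
```

View pics/t5.png

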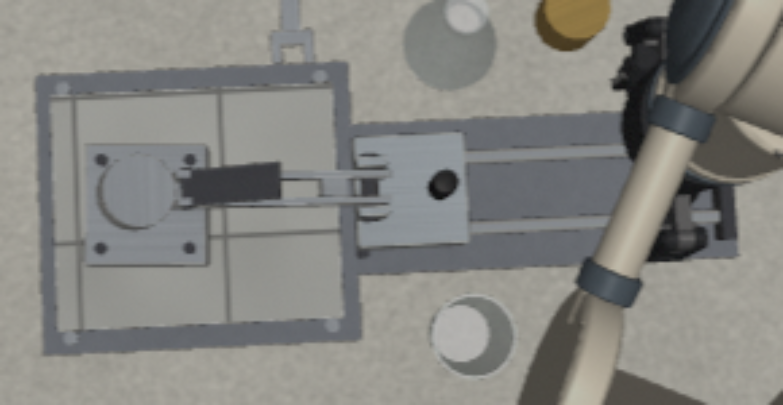

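The picture shows the cup, crop (140,190), over the ball and the carriage at about 174 mm travel, with nothing disturbed. Next I shut the fingers, go over the cup and lower it along its arc.

```bash
python3 -m jog '[[[37.6,0,0,0,0,0,1],[37.6,0,0,0,0,0,1],[37.6,0,0,0,0,0,1],[37.6,0,0,0,0,0,1],[37.6,0,0,0,0,0,1],[37.6,0,0,0,0,0,1],[37.6,0,0,0,0,0,1],[37.6,0,0,0,0,0,1],[37.4,-0.8,0,0,0,0,1],[0,0,0,0,0,0,1]]]'; python3 -m jog '[[[0,0,15,0,0,0,1],[0,0,15,0,0,0,1],[0,0,10,0,0,0,1],[0,0,6,0,0,0,1],[0,0,3,0,0,0,1],[0,0,3,0,0,0,1],[0,0,3,0,0,0,1],[0,0,3,0,0,0,1],[0,0,0,0,0,0,1],[0,0,0,0,0,0,1]]]'
```

```text
time_s: 12.9
ee_pos: [0.4967, 0.1795, 0.2295]
eef_rot: [0.684, 0.729, 0.001, -0.001]
force: [0.4, -0.5, -0.4]
opening: 0.0001
time_s: 13.73
ee_pos: [0.4992, 0.1723, 0.1725]
eef_rot: [0.687, 0.726, 0.001, 0.0]
force: [0.7, 1.3, 2.4]
opening: -0.0002
```

```bash
python3 -m jog '[[[0.7,0,2.5,0,0,0,1],[0.7,0,2.5,0,0,0,1],[0.7,0,2.5,0,0,0,1],[0.7,0,2.5,0,0,0,1],[0.7,0,2.5,0,0,0,1],[0.6,0,2.5,0,0,0,1],[0.6,0,2.5,0,0,0,1],[0.5,0,2.5,0,0,0,1],[0.5,0,2.5,0,0,0,1],[0,0,0,0,0,0,1]]]'
```

```text
time_s: 14.57
ee_pos: [0.4983, 0.1779, 0.1483]
eef_rot: [0.687, 0.726, -0.0, -0.0]
force: [0.8, 1.3, 1.8]
opening: 0.0002
```

```bash
python3 -m jog '[[[0.3,0,1.5,0,0,0,1],[0.3,0,1.5,0,0,0,1],[0.3,0,1.5,0,0,0,1],[0.3,0,1.5,0,0,0,1],[0.3,0,1.5,0,0,0,1],[0.3,0,1.5,0,0,0,1],[0.2,0,1.5,0,0,0,1],[0.2,0,1.5,0,0,0,1],[0,0,0,0,0,0,1],[0,0,0,0,0,0,1]]]'; python3 look.py t6.png
```

```text
time_s: 15.4
ee_pos: [0.4982, 0.18, 0.1367]
eef_rot: [0.687, 0.726, -0.0, -0.0]
force: [-0.4, -2.3, 1.3]
opening: 0.0
sledtop 315 [499.2 183.2] [97.7 98.9] 0.64 [  0.6 388.5]
carr 1097 [510.4 -40.1] [89.5 72. ] 3.02 [ -0.3 164.9]
```

```bash
python3 -m jog '[[[0.1,0,1,0,0,0,1],[0.1,0,1,0,0,0,1],[0.1,0,1,0,0,0,1],[0.1,0,1,0,0,0,1],[0.1,0,1,0,0,0,1],[0.1,0,1,0,0,0,1],[0.1,0,1,0,0,0,1],[0.1,0,1,0,0,0,1],[0,0,0,0,0,0,1],[0,0,0,0,0,0,1]]]'
```

```text
time_s: 16.28
ee_pos: [0.4982, 0.181, 0.1289]
eef_rot: [0.687, 0.726, -0.0, -0.0]
force: [-0.5, -1.2, 2.0]
opening: -0.0003
```

```bash
python3 -m jog '[[[0,0,1,0,0,0,1],[0,0,1,0,0,0,1],[0,0,1,0,0,0,1],[0,0,1,0,0,0,1],[0,0,1,0,0,0,1],[0,0,1,0,0,0,1],[0,0,0.7,0,0,0,1],[0,0,0.7,0,0,0,1],[0,0,0,0,0,0,1],[0,0,0,0,0,0,1]]]'
```

```text
time_s: 17.12
ee_pos: [0.4984, 0.1811, 0.1217]
eef_rot: [0.687, 0.726, 0.0, 0.0]
force: [-1.0, 1.0, 3.2]
opening: 0.0001
```

```bash
python3 -m jog '[[[0,0,0.6,0,0,0,1],[0,0,0.6,0,0,0,1],[0,0,0.6,0,0,0,1],[0,0,0.5,0,0,0,1],[0,0,0.5,0,0,0,1],[0,0,0,0,0,0,1],[0,0,0,0,0,0,1],[0,0,0,0,0,0,1],[0,0,0,0,0,0,1],[0,0,0,0,0,0,1]]]'
```

```text
time_s: 17.95
ee_pos: [0.4984, 0.1809, 0.119]
eef_rot: [0.687, 0.726, 0.0, 0.0]
force: [0.4, 2.7, 3.9]
opening: -0.0001
```

```bash
python3 -m jog '[[[0,0,0.4,0,0,0,1],[0,0,0.4,0,0,0,1],[0,0,0.4,0,0,0,1],[0,0,0,0,0,0,1],[0,0,0,0,0,0,1],[0,0,0,0,0,0,1],[0,0,0,0,0,0,1],[0,0,0,0,0,0,1],[0,0,0,0,0,0,1],[0,0,0,0,0,0,1]]]'
```

```text
time_s: 18.78
ee_pos: [0.4985, 0.181, 0.1188]
eef_rot: [0.687, 0.726, 0.0, 0.0]
force: [-1.4, 1.7, 7.8]
opening: -0.0
```

It has stopped at z 0.1188, and home is 0.119. Now I build up to about 20 N.

```bash
python3 -m jog '[[[0,0,0.5,0,0,0,1],[0,0,0.5,0,0,0,1],[0,0,0.5,0,0,0,1],[0,0,0.5,0,0,0,1],[0,0,0,0,0,0,1],[0,0,0,0,0,0,1],[0,0,0,0,0,0,1],[0,0,0,0,0,0,1],[0,0,0,0,0,0,1],[0,0,0,0,0,0,1]]]'
```

```text
time_s: 19.62
ee_pos: [0.4985, 0.181, 0.1186]
eef_rot: [0.687, 0.726, 0.001, 0.001]
force: [-4.6, 0.2, 15.1]
opening: -0.0
```

```bash
python3 -m jog '[[[0,0,0.5,0,0,0,1],[0,0,0.5,0,0,0,1],[0,0,0.4,0,0,0,1],[0,0,0,0,0,0,1],[0,0,0,0,0,0,1],[0,0,0,0,0,0,1],[0,0,0,0,0,0,1],[0,0,0,0,0,0,1],[0,0,0,0,0,0,1],[0,0,0,0,0,0,1]]]'; python3 -m jog '[[[0,0,0,0,0,0,1],[0,0,0,0,0,0,1],[0,0,0,0,0,0,1],[0,0,0,0,0,0,1],[0,0,0,0,0,0,1],[0,0,0,0,0,0,1],[0,0,0,0,0,0,1],[0,0,0,0,0,0,1],[0,0,0,0,0,0,1],[0,0,0,0,0,0,1]]]'
```

```text
time_s: 20.45
ee_pos: [0.4986, 0.181, 0.1186]
eef_rot: [0.687, 0.726, 0.001, 0.001]
force: [-7.4, 1.3, 20.6]
opening: -0.0002
time_s: 21.28
ee_pos: [0.4986, 0.181, 0.1185]
eef_rot: [0.687, 0.726, 0.001, 0.001]
force: [-8.2, 0.2, 20.9]
opening: 0.0002
```

A steady 20.9 N push held for over a second, with z steady at 0.1185. Now I lift off and look at the lever.

```bash
python3 -m jog '[[[0,0,-3,0,0,0,1],[0,0,-5,0,0,0,1],[0,0,-25,0,0,0,1],[0,0,-35,0,0,0,1],[0,0,-35,0,0,0,1],[0,0,-35,0,0,0,1],[-38,0,0,0,0,0,1],[-38,0,0,0,0,0,1],[-38,0,0,0,0,0,1],[-36,0,0,0,0,0,1]]]'; python3 -m jog '[[[-38,0,0,0,0,0,1],[-10,0,0,0,0,0,1],[0,0,0,0,0,0,1],[0,0,0,0,0,0,1],[0,0,0,0,0,0,1],[0,0,0,0,0,0,1],[0,0,0,0,0,0,1],[0,0,0,0,0,0,1],[0,0,0,0,0,0,1],[0,0,0,0,0,0,1]]]';  python3 look.py t7.png
python3 - <<'E'
from h import *
p,d,P,m=cap('wrist'); save('w2.png',p); np.savez('w2.npz',p=p,P=P)
C0=np.array([.5196,-.2048]); th=np.radians(3.09); ey=np.array([-np.sin(th),np.cos(th)]); ex=np.array([np.cos(th),np.sin(th)])
X=(P[...,:2]-C0)@ex*1000; Y=(P[...,:2]-C0)@ey*1000; Z=P[...,2]*1000
for y in range(170,420,8):
    M=(abs(X)<12)&(abs(Y-y)<3)&(Z>100)&(Z<210)
    if M.sum()>5: print(y,M.sum(),np.percentile(Z[M],[20,50,90]).round(1),p[M].mean().round(),end=' | ')
E
```

```text
time_s: 22.12
ee_pos: [0.5061, 0.0291, 0.2516]
eef_rot: [0.687, 0.726, -0.001, -0.0]
force: [0.3, -0.3, 0.1]
opening: -0.0002
time_s: 22.95
ee_pos: [0.5092, -0.0163, 0.2524]
eef_rot: [0.687, 0.727, 0.0, 0.0]
force: [0.3, 0.8, -1.2]
opening: 0.0004
sledtop 1237 [499.1 183.2] [99.6 99.8] 1.2 [  0.5 388.5]
carr 253 [488.8 -42. ] [49.6 71.5] 0.03 [-22.  164.2]
194 79 [118.2 118.8 119.6] 142.0 | 202 185 [116.1 117.8 119.3] 104.0 | 210 258 [115.9 117.7 119.1] 90.0 | 218 110 [117.9 118.5 119.5] 143.0 | 226 153 [115.8 118.2 119.5] 145.0 | 234 252 [115.5 116.6 119.2] 145.0 | 242 257 [115.5 116.4 119.1] 145.0 | 250 120 [118.1 118.5 119.5] 140.0 | 258 120 [117.8 118.6 119.5] 139.0 | 266 134 [117.8 118.5 119.4] 140.0 | 274 120 [117.9 118.6 119.6] 139.0 | 282 132 [117.7 118.6 119.4] 138.0 | 290 144 [117.8 118.5 119.3] 138.0 | 298 573 [119.2 172.4 174. ] 72.0 | 306 458 [166.8 168.6 170.6] 55.0 | 314 429 [160.3 161.8 164. ] 54.0 |
```

View pics/w2.png

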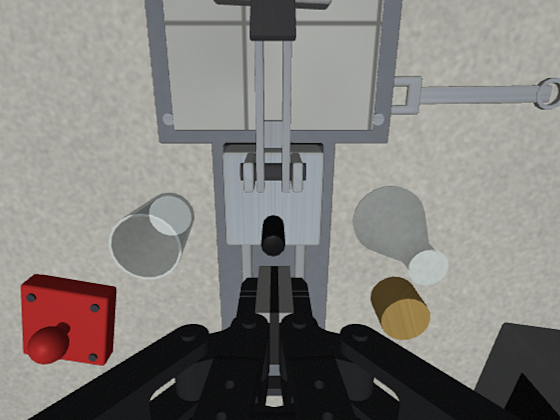

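The wrist picture shows the bar level (z 119 all along) and the lever standing at 40° (pixel 273,20), free end at rig y 297, z 174. The flask, beaker, weight and wrench are in place. I'll go above the lever tip and press.

```bash
python3 -m jog '[[[36,0,0,0,0,0,1],[36,0,0,0,0,0,1],[36,0,0,0,0,0,1],[0,0,20,0,0,0,1],[0,0,20,0,0,0,1],[0,0,20,0,0,0,1],[0,0,10,0,0,0,1],[0,0,0,0,0,0,1],[0,0,0,0,0,0,1],[0,0,0,0,0,0,1]]]'; python3 -m jog '[[[0,0,3,0,0,0,1],[0,0,3,0,0,0,1],[0,0,3,0,0,0,1],[0,0,3,0,0,0,1],[-0.5,0,3,0,0,0,1],[-0.5,0,3,0,0,0,1],[-0.5,0,3,0,0,0,1],[-0.5,0,3,0,0,0,1],[-0.5,0,3,0,0,0,1],[-0.5,0,3,0,0,0,1]]]'
```

```text
time_s: 23.88
ee_pos: [0.5038, 0.091, 0.184]
eef_rot: [0.688, 0.726, 0.001, 0.001]
force: [-0.1, 0.1, 0.9]
opening: 0.0
time_s: 24.72
ee_pos: [0.5047, 0.0865, 0.1548]
eef_rot: [0.688, 0.726, 0.001, 0.003]
force: [-0.3, -5.4, 7.4]
opening: 0.0001
```

```bash
python3 -m jog '[[[-0.5,0,3,0,0,0,1],[-0.5,0,3,0,0,0,1],[-0.3,0,3,0,0,0,1],[-0.3,0,3,0,0,0,1],[-0.2,0,3,0,0,0,1],[-0.2,0,3,0,0,0,1],[0,0,2.5,0,0,0,1],[0,0,2,0,0,0,1],[0,0,1.5,0,0,0,1],[0,0,0,0,0,0,1]]]'
```

```text
time_s: 25.55
ee_pos: [0.5042, 0.0855, 0.1291]
eef_rot: [0.688, 0.726, 0.0, 0.001]
force: [1.4, -2.5, 4.2]
opening: 0.0
```

```bash
python3 -m jog '[[[0,0,0.7,0,0,0,1],[0,0,0.7,0,0,0,1],[0,0,0.7,0,0,0,1],[0,0,0.5,0,0,0,1],[0,0,0,0,0,0,1],[0,0,0,0,0,0,1],[0,0,0,0,0,0,1],[0,0,0,0,0,0,1],[0,0,0,0,0,0,1],[0,0,0,0,0,0,1]]]'
```

```text
time_s: 26.38
ee_pos: [0.5042, 0.0857, 0.1281]
eef_rot: [0.688, 0.726, 0.001, 0.001]
force: [-1.5, -3.6, 11.5]
opening: 0.0003
```

The lever has met its stop at z 0.128 with the force rising. I'll add a little more push, lift off and check.

```bash
python3 -m jog '[[[0,0,0.5,0,0,0,1],[0,0,0.5,0,0,0,1],[0,0,0,0,0,0,1],[0,0,0,0,0,0,1],[0,0,0,0,0,0,1],[0,0,-3,0,0,0,1],[0,0,-5,0,0,0,1],[0,0,-25,0,0,0,1],[0,0,-35,0,0,0,1],[0,0,-40,0,0,0,1]]]'; python3 -m jog '[[[-40,0,-15,0,0,0,1],[-40,0,0,0,0,0,1],[-40,0,0,0,0,0,1],[-20,0,0,0,0,0,1],[0,0,0,0,0,0,1],[0,0,0,0,0,0,1],[0,0,0,0,0,0,1],[0,0,0,0,0,0,1],[0,0,0,0,0,0,1],[0,0,0,0,0,0,1]]]';  python3 look.py t8.png
python3 - <<'E'
from h import *
D=np.load('last.npz'); 
C0=np.array([.5196,-.2048]); th=np.radians(3.09); ey=np.array([-np.sin(th),np.cos(th)]); ex=np.array([np.cos(th),np.sin(th)])
p,d,Pw,m=cap('wrist')
for n,P,p in(('top',D['P'],D['p']),('wrist',Pw,p)):
  X=(P[...,:2]-C0)@ex*1000; Y=(P[...,:2]-C0)@ey*1000; Z=P[...,2]*1000; print(n)
  for y in range(262,425,8):
    M=(abs(X)<12)&(abs(Y-y)<4)&(Z>100)&(Z<210)
    if M.sum()>5: print(y,M.sum(),np.percentile(Z[M],[50,90]).round(1),p[M].mean().round(),end=' | ')
print(env.state()['force'])
E
```

```text
time_s: 27.22
ee_pos: [0.5021, 0.0865, 0.2308]
eef_rot: [0.687, 0.726, -0.002, -0.002]
force: [0.8, 0.5, 0.4]
opening: 0.0002
time_s: 28.05
ee_pos: [0.5112, -0.0516, 0.2475]
eef_rot: [0.687, 0.727, 0.0, -0.0]
force: [0.3, -0.3, 0.2]
opening: 0.0002
sledtop 1245 [499.4 183.3] [97.8 99.5] 0.39 [  0.8 388.6]
carr 186 [506.  -34.8] [104.1  39.1] 43.98 [ -4.4 170.5]
top
262 22 [118.6 121.1] 130.0 | 270 20 [119.4 121. ] 122.0 | 278 21 [118.6 123.9] 108.0 | 286 43 [128.3 130.1] 60.0 | 294 42 [128.  130.1] 59.0 | 302 45 [128.4 129.8] 59.0 | 310 44 [128.7 130.6] 59.0 | 318 47 [128.6 130. ] 59.0 | 326 45 [128.4 130. ] 60.0 | 334 45 [128.6 130.8] 59.0 | 342 46 [128.5 130.4] 59.0 | 350 47 [128.8 132. ] 85.0 | 358 39 [129.3 131.5] 95.0 | 366 43 [119.1 128.7] 131.0 | 374 48 [118.8 120.6] 135.0 | 382 48 [119.2 120.8] 135.0 | 390 47 [118.9 121.4] 134.0 | 398 44 [118.8 120.9] 134.0 | 406 40 [118.9 121. ] 133.0 | 414 24 [118.7 119.8] 134.0 | wrist
262 201 [118.5 119.5] 140.0 | 270 196 [118.5 119.4] 139.0 | 278 340 [120.3 128.5] 94.0 | 286 427 [128. 129.] 57.0 | [-0.4813892   0.38849259 -0.80513268]
```

View pics/t8.png

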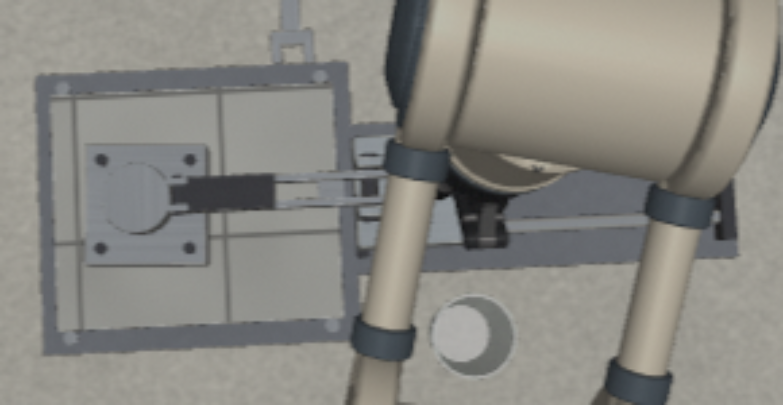

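The picture shows the lever flat along the level bar (z 128.4 along its length) and the cup home (top at z 119). The sled is square and the robot is clear.

```bash
python3 -c "
from plant import ticket; print(ticket.job_done())"
```

```text
the job is handed in; nothing more can be done
None
```

The slip tester is set up for the pull and the job is handed in; no verdict was reported. I pushed the sled about 18 mm onto the drawbar's line and slid the carriage about 174 mm by its post. I then lowered the cup onto the ball, held a steady push of about 21 N for over a second, and pressed the latch lever down to its stop.

**Last checks:**
- **Socket:** the cup top is level at 119 mm, the home height.
- **Latch lever:** it lies flat at about 128.4 mm along its length, against 128 mm expected when fully down.
- **Sled:** its top is still at its usual height, and its centre is within about 1 mm of the line.
- **Other objects:** the flask, beaker, weight and wrench looked in place by eye in the pictures; I did not measure them. In the last picture the arm hid the flask and weight.
- **Robot:** it touches nothing, with wrist force under 1 N, and it handed in at about 28 s of the 72 s allowed.

**Disagreements:**
- While gripping the post, the wrist showed about 22 N sideways and 16 N upward, which I eased by shifting the command.
- A sideways force of about 8 N was present during the bedding push.
- The plane fit on the cup top gave a starting angle of 0.18 rad, which disagreed with the 0.30 rad I worked out from its height. I used 0.30 rad, and the cup went home with it.
- The last automatic reading of the carriage position was spoiled by the arm blocking the view.

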